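# Lock the prize ball in the jar

## Robot

A 6-joint arm with a two-finger parallel gripper is mounted at the origin on the work surface. World frame = base frame: x ahead of the robot, y to its left, z up, the work surface at z = 0. Lengths are in m, angles in rad, forces in N, time in s.
With the tool pointing down it reaches from about 0.25 to 0.725 m from the base axis. Payload 4 kg.
Tool frame: the origin (TCP) lies midway between the tips of the shut fingers; the grasp point (between the pads) lies 19 mm behind it; z points along the fingers, y is the line along which they close (so a half turn about z gives the same grasp; the last joint's range is limited). The gripper opens to 85 mm and grips with 20 to 120 N. Pads are 22 mm wide; open, the fingers measure 114 mm over their backs; the gripper's body (76 mm by 85 mm) begins 54 mm behind the grasp point. The pads swing forward as they close: fully open they stand 13 mm farther back than shut.
Start: joints at [1.336, 0.241, 0.005, 1.335, 0, 1.571], TCP at [0.116, 0.486, 0.231] pointing down, gripper open.
Joint ranges: [-2.72, 2.72], [-1.05, 1.87], [-1.09, 1.28], [-1.99, 2.15], [-1.42, 1.44], [-3.14, 3.14]. Speed limits (rad/s): [2.79, 2.79, 3.14, 3.14, 3.14, 3.14].

## Interface

Orientations are given as a unit quaternion [x, y, z, w].
In Python, from workcell import get_obs, camera, job_done, silhouettes gives the robot as it stands. The module is installed in compiled form; this text tells all that it offers.
- The arm moves only by the tool drive_tool, never from a script. Its argument "increments" is a list of rows, each a list of 3 entries, a list of its own where there are three numbers: the shift along the world's x, y, z in mm, then the turn, a rotation vector about the world's x, y, z in degrees, then the opening, from 0 (shut) to 1 (fully open). A call has 1 to 8 rows; each row shifts and turns the commanded pose from where the row before left it; what a row does not reach is not made up. A row lasts 1/12 s, in which the tool goes at most 41.7 mm and 7.16 degrees, less where a joint would pass 70% of its speed; a pose out of reach is approached as far as the arm can. A call is refused whole if a number of a shift passes 41.7 or a number of a turn 7.16, either way. A call with a gripper value outside its range is refused whole. The fingers move at their own pace and stop on an object; the grip force is fixed at half the most. Time passes only in rows, so rows that do not move let the fingers close. It gives the time, the measured TCP pose, the force, the opening and the grip force at its end, in the units of the state.
- get_obs(): the state, without advancing time (a new reading comes with each control period).
- camera(name): name is "side" or "top"; returns a dict with "image" (400x640x3 uint8, red, green, blue), "K" (3x3 intrinsics, pixels), "view" (4x4, takes a point from world to camera coordinates). Camera axes: x right, y down, z forward; pixel columns grow to the right and rows downward; lengths in m; the calibration is good to about 2 mm. A picture is of the moment at which its call begins. There is no depth.
- job_done(): hands the job in; it is judged then, once.
Trained networks look in a picture, given as the dict that the camera call returned (one of the last four; its "shot" number tells which), for a name from the list of things; names that differ only in an ending like _2 or _b are one class to them, and where a whole thing is asked for, a point or a joint stands for the part that bears it (a point fixed in the world has none). Each returns a list of dicts, best first, with "conf" (0 to 1); they miss things now and then, are a little off and sometimes report something else, mostly with a low value. They report only what shows in the picture. A call takes as long as a camera call.
- silhouettes(query, picture): "region" (400x640 bool, what is visible of it) and "bbox" ([left, top, right, bottom] in pixels, round what is visible of it).
The state is a dict: "clock": time; "joint_pos": joint angles; "joint_vel": joint speeds; "tau": joint torques, N m; "eef_pos": TCP position; "tool_rot": TCP orientation; "ft_force": force on the tool from outside, world axes, zero at the start; "ft_torque": the same for the moment, N m; "grip_width": finger opening in m; "grasp_force": force on a finger pad.
Only numpy, scipy, OpenCV 4.12 (cv2) and the standard library are available. Lean on these libraries where they do the work, as an engineer would, in place of code of your own. Each camera call takes 0.05 s, during which the arm holds its last target. There are 200 camera calls.

## Task

Lower the orange prize ball gently into the frosted jar on the bamboo organiser and let go of it there: do not drop it in or press it against the glass. Then take the key from its block, push it fully home in the brass lock (wiggle it if the pins stick, and do not turn it before it is home), turn it a quarter turn clockwise so that the red guard disc swings over the jar, and finish while still gripping the key and holding it turned, because the lock springs back. Leave the dice tray, the timer and the two loose meeples as they stand.

Things in the scene. Friction and masses are not known exactly. Their poses are not given: they have to be found in the camera images.
- ball_center (a point): centre of the loose orange ball, 40 mm in diameter, about 40 g; it rests in a small black rubber ring (32 mm across, 6 mm high) standing on the surface, with its lowest point 3 mm above the surface
- jar_floor (a point): centre of the inner floor of the frosted glass jar (z up), which is fixed on the organiser's low tray, open at the top. Outside 116 mm across, inside 108 mm, walls 4 mm; this floor is 14 mm above the surface, the rim 52 mm above this floor. The ball may roll about on the floor
- key: loose key, 35 g, upright in its block. Origin: centre of the bow's flat underside (shoulder), resting on the block; z up. Black bow above: 28 mm along x, 12 mm along y, 36 mm high; grip it across the 12 mm. Steel blade below: 12 mm along x, 4.5 mm along y, reaching 24 mm below the shoulder, tip rounded. Works either way round (half turn about z)
- keyway (a point): centre of the key slot's mouth, in the upper face of the round brass plug, 92 mm above the surface. z up; slot 13.5 mm along x, 6 mm along y, straight down; mouth flared 4 mm all round, 5 mm deep. The frame turns with the plug; x points along the guard arm. Key home: shoulder on this face. Two sprung sticky pins, 10 and 18 mm down on its long sides, take 5 to 12 N each; yaw wiggles help
- guard (a point): centre of the upper face of the red guard disc (68 mm across, 5 mm thick, 89 mm above the surface) at the end of the guard arm, 115 mm from the plug's axis; the arm and disc turn with the plug. With the plug at a quarter turn the disc is centred over the jar, 18 mm above the rim
- lock (a joint): turn of the plug in rad: 0 at rest (arm away from the jar), growing clockwise seen from above, 1.57 with the disc centred over the jar, hard stop at 1.65. A spring returns it when let go (0.02 N m at 0, 0.10 N m at 1.57). The key has about 0.13 rad of play in the slot, so the gripper must turn a little more than the plug
- dice_tray: black metal tray, 170 x 170 x 25 mm, with four meeples in it; origin under its centre; leave it alone
- timer: grey plastic timer with a toggle, 50 x 80 x 45 mm (60 mm with the toggle); origin under its centre; leave it alone
- red_meeple: red meeple standing on the surface, 12 x 28 x 33 mm; origin under its feet; leave it alone
- blue_meeple: blue meeple standing on the surface, 12 x 28 x 33 mm; origin under its feet; leave it alone
- ball: the ball as a body (see point ball_center; its origin and axes roll with it)
- key_block: wooden block that holds the key, fixed, 50 x 40 x 34 mm, origin under its centre. Its slot is 2 mm wider than the blade on every side; lift the key 30 mm to clear it
- organiser: bamboo organiser, fixed, 150 mm along x, 270 mm along y, origin under its centre: drawer box (62 mm high) on its +y half with the plug (40 mm across, 30 mm high) on top at y +55 mm; low tray (24 mm walls) on its -y half with the jar at y -60 mm
- jar: the frosted jar; origin under its centre, 4 mm below jar_floor

How it is judged:
On the way, in this order (a step that is already met when the one before it is completed fails the run):
1. the ball lies on the floor of the jar and is let go (horizontal distance between ball_center and jar_floor below 0.045 m and z of ball_center in the frame of jar_floor below 0.03 m and contact force between the fingers and ball below 0.05 N), for 0.2 s.
2. the key is fully home in the lock, before the lock is turned (z of key in the frame of keyway below 0.004 m and horizontal distance between key and keyway below 0.004 m and angle between key's own z axis and vertical below 0.15 rad and value of joint lock below 0.3 rad), for 0.1 s.
3. the key is turned a quarter turn, still home (z of key in the frame of keyway below 0.004 m and horizontal distance between key and keyway below 0.004 m and angle between key's own z axis and vertical below 0.15 rad and contact force between the fingers and key above 1 N and value of joint lock above 1.3 rad), for 0.3 s.
At the end, for the whole second after the job is handed in: The ball lies in the jar (its centre within 45 mm of the jar's axis and less than 30 mm above the jar's floor); the key is home (shoulder within 4 mm of the plug's face, upright) and still gripped by the fingers, and the plug is held at more than 1.3 rad, that is, about a quarter turn (1.57) (all of step 3 and horizontal distance between ball_center and jar_floor below 0.045 m and z of ball_center in the frame of jar_floor below 0.03 m and velocity of joint lock below 0.3 rad/s); the arm keeps its last pose, push and grip.
It fails at once if the ball is dropped into the jar (falls faster than 0.6 m/s inside it) (linear speed of ball above 0.6 m/s and horizontal distance between ball_center and jar_floor below 0.055 m and z of ball_center in the frame of jar_floor below 0.06 m).
It fails at once if the ball is pressed or knocked against the jar with more than 15 N (contact force between ball and jar above 15 N).
It fails at once if the dice tray is pushed more than 30 mm (distance of dice_tray from where it was at the start of the episode above 0.03 m or angle between dice_tray's own z axis and vertical above 0.6 rad).
It fails at once if the timer is pushed more than 30 mm or tipped over (distance of timer from where it was at the start of the episode above 0.03 m or angle between timer's own z axis and vertical above 0.6 rad).
It fails at once if a loose meeple is pushed more than 20 mm or tipped over (distance of any of red_meeple, blue_meeple from where it was at the start of the episode above 0.02 m or angle between any of red_meeple, blue_meeple's own z axis and vertical above 0.6 rad).
It also fails if it takes over 61 s, if anything falls off the work surface, if the arm or the gripper's body presses on something with over 40 N, if the wrist force passes 120 N, or if a joint passes its speed limit or range.

## Working session

There is one attempt and no reset: what is moved stays moved. The work goes in short steps, Python scripts to look and compute and a tool call to move; the robot and the scene stay as the last step left them, time stands still between calls to the robot, and variables do not carry over. Pictures are saved under pics/ and viewed, at most 10 in all, crops included, and the job is handed in when it is done.

Besides the shell and the picture viewer there is one more tool, called after "Emit:" by a JSON object that holds its "name" and its "arguments", one argument or row to a line. drive_tool: Moves the arm, as the interface text tells. Its arguments: {"type":"object","properties":{"increments":{"type":"array"}},"required":["increments"]}

```bash
mkdir -p pics; cat > h.py <<'E'
import numpy as np, cv2
from workcell import get_obs, camera, silhouettes
def ray(c,u,v):
    V=np.array(c["view"]);K=np.array(c["K"]);R=V[:3,:3];o=-R.T@V[:3,3]
    d=R.T@np.linalg.inv(K)@np.array([u,v,1.]);return o,d/np.linalg.norm(d)
def onz(c,u,v,z):
    o,d=ray(c,u,v);return o+d*(z-o[2])/d[2]
def proj(c,p):
    V=np.array(c["view"]);q=np.array(c["K"])@(V[:3,:3]@np.array(p)+V[:3,3]);return q[:2]/q[2]
def tri(c1,p1,c2,p2):
    A=[];b=[]
    for c,p in((c1,p1),(c2,p2)):
        o,d=ray(c,*p);P=np.eye(3)-np.outer(d,d);A.append(P);b.append(P@o)
    return np.linalg.lstsq(np.vstack(A),np.hstack(b),rcond=None)[0]
def save(c,n,crop=None,s=1):
    im=cv2.cvtColor(np.array(c["image"]),cv2.COLOR_RGB2BGR)
    if crop: im=im[crop[1]:crop[3],crop[0]:crop[2]]
    cv2.imwrite("pics/"+n,cv2.resize(im,None,fx=s,fy=s,interpolation=cv2.INTER_CUBIC))
E
python3 - <<'E'
from h import *
np.set_printoptions(precision=4,suppress=True)
cs={n:camera(n) for n in("side","top")}
for n,c in cs.items():
    save(c,n+"0.png"); print(n,ray(c,320,200))
    for q in["ball","jar","key","lock","guard","key_block","organiser","dice_tray","timer","red_meeple","blue_meeple"]:
        for d in silhouettes(q,c)[:2]:
            m=d["region"];ys,xs=np.nonzero(m)
            print(n,q,round(d["conf"],2),np.round(d["bbox"],1),"cen",xs.mean().round(1),ys.mean().round(1),m.sum())
o=get_obs();print({k:np.round(v,3) for k,v in o.items()})
E
```

```text
side (array([ 0.5102, -0.7989,  1.0133]), array([ 0.0521,  0.6691, -0.7414]))
side ball 0.57 [283.  350.2 300.9 370. ] cen 291.7 359.7 247
side jar 0.7 [282.8 204.1 325.4 248.3] cen 302.9 226.0 1465
side key 0.45 [330.4 277.1 340.3 292.8] cen 337.3 286.7 122
side lock 0.8 [296.7 175.  352.8 195.3] cen 324.6 184.8 634
side guard 0.73 [296.3 175.1 351.5 194.4] cen 324.5 184.9 628
side key_block 0.82 [326.9 285.3 349.1 306.6] cen 336.3 296.6 358
side key_block 0.73 [296.6 175.  350.  192.6] cen 324.6 184.9 647
side organiser 0.79 [273.1 173.  352.9 256.3] cen 305.0 212.4 4719
side organiser 0.58 [294.8 176.6 349.  196.4] cen 325.1 184.8 655
side dice_tray 0.7 [265.2 102.1 323.2 143.4] cen 291.7 125.3 1719
side timer 0.81 [368.4 246.3 400.7 283.4] cen 383.9 264.0 741
side red_meeple 0.65 [372.6 344.7 383.1 356.7] cen 376.3 348.7 95
side blue_meeple 0.4 [255.2 273.7 263.6 284.4] cen 259.2 277.8 45
side blue_meeple 0.15 [328.1 277.4 341.8 295.7] cen 337.1 286.9 111
top (array([0.3047, 0.047 , 1.4851]), array([ 0.188 , -0.0081, -0.9821]))
top ball 0.42 [442.6 222.8 459.6 238.8] cen 450.5 22
[... 613 characters left out ...]
 cen 373.2 155.6 434
top timer 0.24 [317.5 198.6 353.  235.5] cen 335.2 217.0 1012
top red_meeple 0.47 [439.7 168.7 445.1 174.6] cen 440.9 171.2 43
top blue_meeple 0.46 [379.6 249.2 385.  263.5] cen 380.5 255.7 45
{'clock': np.float64(1.2), 'joint_pos': array([ 1.336,  0.241,  0.005,  1.335, -0.   ,  1.571]), 'joint_vel': array([ 0.   ,  0.   ,  0.   , -0.001,  0.001,  0.   ]), 'tau': array([  0.001, -37.222,  25.269,   0.001,   0.   ,   0.   ]), 'eef_pos': array([0.116, 0.486, 0.231]), 'tool_rot': array([ 0.117,  0.993, -0.   ,  0.   ]), 'ft_force': array([ 0.17 , -0.028, -0.224]), 'ft_torque': array([ 0.014,  0.011, -0.019]), 'grasp_force': np.float64(0.0), 'grip_width': np.float64(0.086)}
```

```bash
python3 - <<'E'
from h import *
s=cv2.imread("pics/side0.png");t=cv2.imread("pics/top0.png")
a=cv2.resize(s[165:380,245:412],None,fx=2.79,fy=2.79,interpolation=cv2.INTER_CUBIC)[:600]
cv2.imwrite("pics/a.png",a)
b=cv2.resize(t[135:275,265:470],None,fx=3.9,fy=3.9,interpolation=cv2.INTER_CUBIC)
cv2.imwrite("pics/b.png",b);print(a.shape,b.shape)
E
```

```text
(600, 466, 3) (546, 800, 3)
```

View pics/a.png

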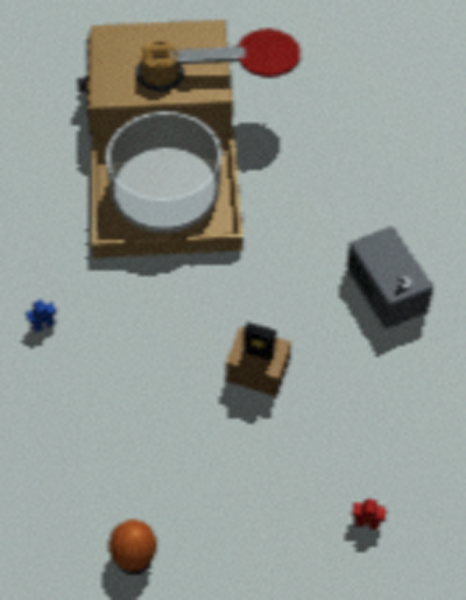

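View pics/b.png

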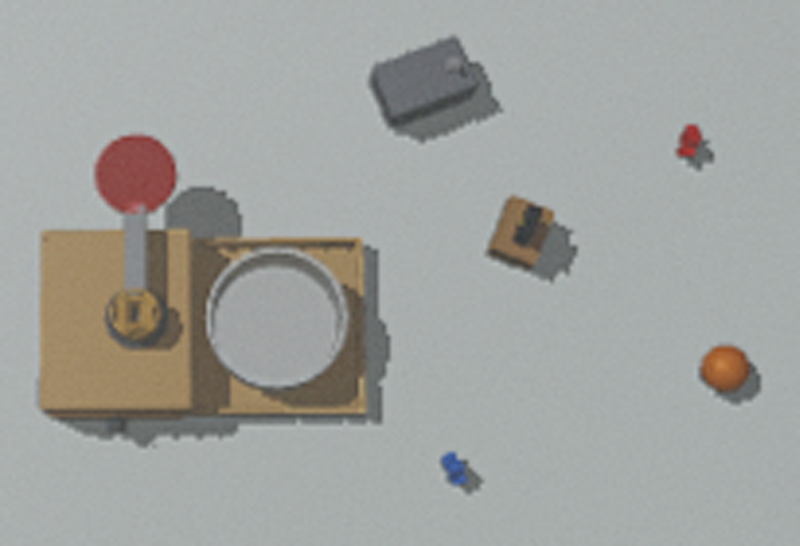

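```bash
cat > fit.py <<'E'
from h import *
from scipy.optimize import minimize
def box(dx,dy,z0,z1,cx=0,cy=0): return [(cx+a*dx/2,cy+b*dy/2,z) for a in(-1,1) for b in(-1,1) for z in(z0,z1)]
def cyl(r,z0,z1,cx=0,cy=0): return [(cx+r*np.cos(t),cy+r*np.sin(t),z) for t in np.linspace(0,2*np.pi,40) for z in(z0,z1)]
def place(pts,p):
    c,s=np.cos(p[2]),np.sin(p[2]);q=np.array(pts,float)
    return np.c_[p[0]+c*q[:,0]-s*q[:,1],p[1]+s*q[:,0]+c*q[:,1],q[:,2]]
S=8
def render(c,parts,p,roi):
    l,t,r,b=roi;m=np.zeros(((b-t)*S,(r-l)*S),np.uint8)
    for pts in parts:
        uv=np.array([proj(c,x) for x in place(pts,p)])
        h=cv2.convexHull(((uv+.5-[l,t])*S).astype(np.float32))
        cv2.fillPoly(m,[np.round((h-.5)*16).astype(np.int32)],255,shift=4)
    return cv2.GaussianBlur(cv2.resize(m,(r-l,b-t),interpolation=cv2.INTER_AREA).astype(np.float32)/255,(0,0),1)
def fit(items,p0,step=(.01,.01,.1)):
    # items: (cam, parts, obsmask, roi)
    its=[(c,pt,cv2.GaussianBlur(m[r[1]:r[3],r[0]:r[2]].astype(np.float32),(0,0),1),r) for c,pt,m,r in items]
    f=lambda p:sum(((render(c,pt,p,r)-o)**2).sum() for c,pt,o,r in its)
    p0=np.array(p0,float);sim=np.vstack([p0]+[p0+np.eye(3)[i]*step[i] for i in range(3)])
    res=minimize(f,p0,method="Nelder-Mead",options=dict(initial_simplex=sim,xatol=1e-5,fatol=1e-3,maxiter=250))
    return res.x,res.fun,[float(((render(c,pt,res.x,r)-o)**2).sum()) for c,pt,o,r in its]
def hsv(c): return cv2.cvtColor(np.array(c["image"]),cv2.COLOR_RGB2HSV).astype(int)
def red(c): h=hsv(c);return ((h[...,0]<7)|(h[...,0]>172))&(h[...,1]>120)&(h[...,2]>60)
def brown(c): h=hsv(c);return (h[...,1]>70)
def dark(c): return hsv(c)[...,2]<55
E
cat > m1.py <<'E'
from fit import *
np.set_printoptions(precision=4,suppress=True)
s,t=camera("side"),camera("top")
# ball
for c in(s,t):
    h=hsv(c);m=(h[...,0]<18)&(h[...,1]>140)&(h[...,2]>50)
    roi=(275,340,310,380) if c is s else (438,215,465,245)
    mm=np.zeros_like(m);mm[roi[1]:roi[3],roi[0]:roi[2]]=m[roi[1]:roi[3],roi[0]:roi[2]];ys,xs=np.nonzero(mm)
    u,v=(xs.min()+xs.max())/2,(ys.min()+ys.max())/2;print("ball px",u,v,xs.mean(),ys.mean(),mm.sum(),onz(c,u,v,.023))
    if c is s: bs=(u,v)
    else: print("ball tri",tri(s,bs,t,(u,v)))
# organiser
jar=[cyl(.058,.01,.066,0,-.06)];disc=[cyl(.034,.084,.089,.115,.055)]
org=[box(.15,.135,0,.062,0,.0675),box(.15,.135,0,.024,0,-.0675),jar[0],cyl(.02,.062,.092,0,.055)]
it=[]
for c,rd,ro in((s,(330,165,360,200),(265,165,330,262)),(t,(283,163,318,192),(268,186,365,250))):
    j=silhouettes("jar",c)[0]["region"]
    it+=[(c,disc,red(c),rd),(c,org,brown(c)|j|red(c),ro)]
P=onz(t,299.4,215.8,.092)[:2];J=onz(t,336,216.5,.066)[:2];G=onz(t,299.9,179.4,.089)[:2]
print("plug,jar,guard rough",P,J,G,np.linalg.norm(P-J),np.linalg.norm(P-G))
d=G-P;y0=np.arctan2(d[1],d[0]);o0=P-.055*np.array([-np.sin(y0),np.cos(y0)])
p,f,fs=fit(it,[*o0,y0]);print("org all",p,f,np.round(fs,1))
for k,n in((slice(0,2),"side"),(slice(2,4),"top"),(slice(0,4,2),"disc")):
    print(n,fit(it[k],p,(.003,.003,.03)))
e=place([(0,.055,.092),(0,-.06,.014),(.115,.055,.089)],p);print("plug,jar,guard",e)
# key + block
roiS,roiT=(320,270,355,312),(383,180,412,210)
bl=[box(.05,.04,0,.034)];bow=[box(.028,.012,.034,.07)]
it=[(c,bl+bow,brown(c)|dark(c),r) for c,r in((s,roiS),(t,roiT))]+[(c,bow,cv2.morphologyEx(dark(c).astype(np.uint8),cv2.MORPH_CLOSE,np.ones((3,3)))>0,r) for c,r in((s,roiS),(t,roiT))]
k0=onz(t,*((529/3.9+265),(225/3.9+135)),.07)[:2]
for y in(-1.5,-.9,-.3,.3,.9,1.5):
    p,f,fs=fit(it,[*k0,y]);print("key",p,f,np.round(fs,1))
p,f,fs=fit(it[2:],p,(.003,.003,.1));print("bow only",p,f)
for q,ps,pt in(("red",(376.5,349),(441,171)),("blue",(259,278),(381,255)),("timer",(384,264),(373,155.6))): print(q,tri(s,ps,t,pt))
E
python3 m1.py
```

```text
ball px 292.5 360.0 292.1574074074074 360.0046296296296 216 [ 0.4773 -0.3903  0.023 ]
ball px 450.5 229.0 450.4791666666667 228.67708333333334 96 [ 0.4757 -0.3885  0.023 ]
ball tri [ 0.4766 -0.3892  0.0201]Traceback (most recent call last):
  File "m1.py", line 17, in <module>
    j=silhouettes("jar",c)[0]["region"]
      ~~~~~~~~~~~~~~~~~~~~^^^
IndexError: list index out of range
```

```bash
sed -i 's/    j=silhouettes("jar",c)\[0\]\["region"\]/    j=next(r for r in (silhouettes("jar",c) for _ in range(5)) if r)[0]["region"]/' m1.py; python3 m1.py
```

```text
ball px 292.5 360.0 292.2056074766355 359.9392523364486 214 [ 0.4773 -0.3903  0.023 ]
ball px 450.5 229.0 450.4782608695652 228.5326086956522 92 [ 0.4757 -0.3885  0.023 ]
ball tri [ 0.4766 -0.3892  0.0201]
plug,jar,guard rough [0.5229 0.1016] [ 0.5213 -0.0141] [0.6406 0.0976] 0.11566773462345364 0.11782912361980746
org all [ 0.5249  0.046  -0.0151] 785.99658203125 [ 20.8 128.1  31.4 605.8]
side (array([ 0.5245,  0.0451, -0.0077]), np.float64(144.69039916992188), [20.793697357177734, 123.8967056274414])
top (array([ 0.5261,  0.0473, -0.026 ]), np.float64(627.9539794921875), [28.34511375427246, 599.60888671875])
disc (array([ 0.5259,  0.0453, -0.0196]), np.float64(48.807395935058594), [20.493518829345703, 28.31387710571289])
plug,jar,guard [[ 0.5257  0.101   0.092 ]
 [ 0.524  -0.014   0.014 ]
 [ 0.6407  0.0993  0.089 ]]
key [ 0.5961 -0.2292 -1.4047] 330.3111877441406 [ 63.8  98.8 127.8  40. ]
key [ 0.597  -0.2276 -0.8118] 283.59423828125 [ 42.7  81.1 131.6  28.1]
key [ 0.5973 -0.2283 -0.2726] 256.24432373046875 [ 14.2  75.9 128.4  37.7]
key [ 0.5969 -0.2289  0.3344] 322.9775085449219 [ 56.5  94.7 128.   43.8]
key [ 0.5967 -0.2278  0.9381] 294.9483642578125 [ 41.6  78.9 131.5  42.9]
key [ 0.5958 -0.2292  1.6383] 333.31781005859375 [ 62.5  97.7 131.8  41.4]
bow only [ 0.5937 -0.2427  2.0315] 146.2300567626953
red [ 0.6744 -0.376   0.0117]
blue [ 0.398  -0.1585  0.0122]
timer [ 0.7323 -0.1484  0.0205]
```

```bash
cat > dbg.py <<'E'
from fit import *
s,t=camera("side"),camera("top")
out=[]
for c,r,rk in((s,(262,163,362,263),(318,268,358,314)),(t,(268,162,366,252),(380,176,415,212))):
    im=cv2.cvtColor(np.array(c["image"]),cv2.COLOR_RGB2BGR)
    for rr in(r,rk):
        a=im[rr[1]:rr[3],rr[0]:rr[2]];h=hsv(c)[rr[1]:rr[3],rr[0]:rr[2]]
        b=np.dstack([brown(c)*255,red(c)*255,dark(c)*255]).astype(np.uint8)[rr[1]:rr[3],rr[0]:rr[2]]
        st=np.hstack([cv2.resize(x,(250,240),interpolation=cv2.INTER_NEAREST) for x in(a,b)]);out.append(st)
    hh=hsv(c);print(hh[rk[1]:rk[3]:2,rk[0]:rk[2]:2,2]);print(hh[rk[1]:rk[3]:2,rk[0]:rk[2]:2,1])
f=np.vstack([np.hstack(out[:2]),np.hstack(out[2:])]);cv2.imwrite("pics/d.png",cv2.resize(f,(800,400),interpolation=cv2.INTER_NEAREST))
E
python3 dbg.py
```

```text
[[173 177 177 176 176 178 175 175 177 179 178 178 178 178 175 175 175 177
  176 179]
 [178 177 178 178 178 178 177 176 177 177 180 176 176 177 175 176 178 177
  179 173]
 [175 175 180 175 178 176 174 176 177 173 175 175 177 179 175 177 179 179
  179 177]
 [178 175 174 175 175 174 176 177 179 175 175 179 176 175 178 177 177 175
  177 176]
 [175 177 178 175 178 178 180 175 177 174 175 178 177 176 177 173 175 178
  180 177]
 [178 177 176 176 179 177 176 179 178 179 176 175 178 173 176 179 177 177
  179 176]
 [174 176 175 177 176 176 178 173 125 164 173 174 174 178 178 175 175 174
  175 177]
 [181 177 180 178 178 176 157 105  22  30  57  84 150 174 178 174 178 179
  177 178]
 [175 178 175 177 176 174 145  71  10  15  29  29  33 140 176 176 176 178
  174 176]
 [176 174 176 174 176 166 143  70   7  22  14  13  16 124 161 169 173 175
  176 176]
 [178 175 175 174 176 154 141  70  10  52  57  15  25 127 151 139 174 178
  174 173]
 [178 174 177 178 174 146 142  63   4   9   3  11  23 134 148 115 173 178
  175 176]
 [179 177 174 174 156 143 141  48  40  22  14   0  32 146 150  83 172 176
  178 
[... 4813 characters left out ...]
 48  34  10   7   9  10]
 [  9   9   6  10  10  10  66 104  99  27  12  46  78  14  12   7   8   7]
 [  7   9   7  10   9   5 102 102  68   8  12  65  34  11   7  14   9   9]
 [ 10  10   9   6   7  29  97 101 101  87  81  64  12   7  12  10  10   7]
 [  9  10  10   9   9  14  47  47  93 103 105 102   7  14   5  10  10   7]
 [ 10   9   7   6  10   9  10   4  43  36  91  32  12  14   7   5   8   9]
 [  7   7   6   9   6   9   7   9   7   6   6   2  12   7   8   7  10   7]
 [  6   9   7  10   6   7   7   9   7   7   7   9  12   7  10   9   9   9]
 [ 10   9   9   7   7  10   7   9   7  10   7  10   7  10  10   9  10   9]
 [  9   6   7   6   9   7  10  10   7   7   6   6  10   9   9   7   9  12]]
```

View pics/d.png

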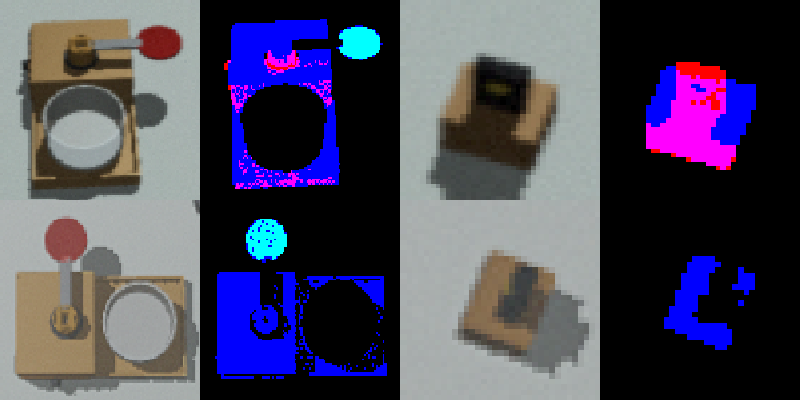

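```bash
cat > m2.py <<'E'
from fit import *
np.set_printoptions(precision=4,suppress=True)
s,t=camera("side"),camera("top")
def fill(m,roi):
    z=np.zeros(m.shape,np.uint8);l,a,r,b=roi;z[a:b,l:r]=m[a:b,l:r]
    z=cv2.morphologyEx(z,cv2.MORPH_CLOSE,np.ones((3,3)))
    cs,_=cv2.findContours(z,cv2.RETR_EXTERNAL,cv2.CHAIN_APPROX_NONE);c=max(cs,key=cv2.contourArea)
    o=np.zeros_like(z);cv2.drawContours(o,[c],-1,1,-1);return o>0
disc=[cyl(.034,.084,.089,.115,.055)]
org=[box(.15,.135,0,.062,0,.0675),box(.15,.135,0,.024,0,-.0675),cyl(.058,.01,.066,0,-.06),cyl(.02,.062,.092,0,.055)]
it=[]
for c,rd,ro in((s,(330,165,360,200),(265,165,330,262)),(t,(283,163,318,192),(268,193,365,250))):
    sat=hsv(c)[...,1]>45
    it+=[(c,disc,fill(red(c),rd),rd),(c,org,fill(sat,ro),ro)]
p0=[.525,.046,-.015]
p,f,fs=fit(it,p0,(.004,.004,.03));print("org all",p,f,np.round(fs,1))
for k,n in((slice(0,2),"side"),(slice(2,4),"top"),(slice(0,4,2),"disc")): print(n,fit(it[k],p,(.003,.003,.03))[::2])
print("plug,jar,guard",place([(0,.055,.092),(0,-.06,.014),(.115,.055,.089)],p))
bl=[box(.05,.04,0,.034)];bow=[box(.028,.012,.034,.07)]
rS,rT=(320,270,358,314),(383,178,415,212);bS,bT=(328,276,348,296),(394,184,409,202)
hs,ht=hsv(s),hsv(t)
it=[(s,bl+bow,fill((hs[...,1]>45)|(hs[...,2]<60),rS),rS),(t,bl+bow,fill((ht[...,1]>30)|(ht[...,2]<90),rT),rT),
 (s,bow,fill(hs[...,2]<34,bS),bS),(t,bow,fill(ht[...,2]<97,bT),bT)]
for y in(-1,-.5,0):
    p,f,fs=fit(it,[.597,-.228,y]);print("key",p,f,np.round(fs,1))
b,f,fs=fit(it[2:],[.597,-.228,-.4],(.003,.003,.1));print("bow",b,f,fs)
b,f,fs=fit(it[:2],[.597,-.228,-.4],(.003,.003,.1));print("block",b,f,fs)
for n in(0,2): b,f,fs=fit(it[n//2::2],p,(.003,.003,.1));print("cam",n,b,f,fs)
E
python3 m2.py
```

```text
org all [ 0.5244  0.0462 -0.0192] 223.59356689453125 [20.8 80.6 26.4 95.8]
side (array([ 0.5238,  0.045 , -0.0163]), [20.912368774414062, 75.23429107666016])
top (array([ 0.5254,  0.047 , -0.0218]), [23.503007888793945, 91.82099151611328])
disc (array([ 0.526 ,  0.0465, -0.0256]), [20.572612762451172, 22.36865234375])
plug,jar,guard [[ 0.5254  0.1012  0.092 ]
 [ 0.5232 -0.0138  0.014 ]
 [ 0.6404  0.099   0.089 ]]
key [ 0.5969 -0.2275 -0.3755] 30.646650314331055 [ 5.4  5.2 12.3  7.7]
key [ 0.5969 -0.2274 -0.363 ] 30.635242462158203 [ 5.8  5.  12.1  7.8]
key [ 0.5969 -0.2273 -0.3511] 31.236473083496094 [ 5.8  5.4 12.3  7.8]
bow [ 0.5965 -0.2287 -0.1559] 15.570807456970215 [10.996129989624023, 4.574677467346191]
block [ 0.5971 -0.2269 -0.3906] 9.368728637695312 [5.917523384094238, 3.451204776763916]
cam 0 [ 0.5968 -0.2276 -0.3798] 18.056652069091797 [5.384060859680176, 12.672590255737305]
cam 2 [ 0.5971 -0.2265 -0.3662] 12.127593994140625 [3.183641195297241, 8.943952560424805]
```

Emit:
{"name": "drive_tool", "arguments": {
  "increments": [
    [[15, -36, 0], [0, 0, -3], 1],
    [[15, -36, 0], [0, 0, -3], 1],
    [[15, -36, 0], [0, 0, -3], 1],
    [[15, -36, 0], [0, 0, -3], 1],
    [[15, -36, 0], [0, 0, -3], 1],
    [[15, -36, 0], [0, 0, -3], 1],
    [[15, -36, 0], [0, 0, -3], 1],
    [[15, -36, 0], [0, 0, -3], 1]
  ]
}}

```text
clock: 2.47
eef_pos: [0.2365, 0.1967, 0.2315]
tool_rot: [0.322, 0.947, 0.0, 0.0]
ft_force: [1.2, 0.4, 1.0]
grip_width: 0.0853
grasp_force: 0.0
```

```bash
cat > st.py <<'E'
from h import *
from scipy.spatial.transform import Rotation as R
np.set_printoptions(precision=4,suppress=True)
o=get_obs();y=R.from_quat(o["tool_rot"]).as_matrix()
print(o["clock"],o["eef_pos"],"yang",np.degrees(np.arctan2(y[1,1],y[0,1])),"zax",y[:,2],"j",np.degrees(o["joint_pos"]),o["ft_force"],o["ft_torque"],o["grip_width"],o["grasp_force"])
E
python3 st.py
```

```text
2.4667 [0.2365 0.1967 0.2315] yang 52.46828334344466 zax [ 0.0011  0.0006 -1.    ] j [ 39.7613  -8.5582 -23.3327  75.1546  -0.011   77.293 ] [1.1962 0.4156 1.0413] [-0.0184 -0.068  -0.0128] 0.08526344877824167 0.0
```

Emit:
{"name": "drive_tool", "arguments": {
  "increments": [
    [[15, -36.7, 0], [0, 0, 0], 1],
    [[15, -36.7, 0], [0, 0, 0], 1],
    [[15, -36.7, 0], [0, 0, 0], 1],
    [[15, -36.7, 0], [0, 0, 0], 1],
    [[15, -36.7, 0], [0, 0, 0], 1],
    [[15, -36.7, 0], [0, 0, 0], 1],
    [[15, -36.7, 0], [0, 0, 0], 1],
    [[15, -36.7, 0], [0, 0, 0], 1]
  ]
}}

```text
clock: 3.13
eef_pos: [0.3566, -0.0976, 0.2317]
tool_rot: [0.322, 0.947, 0.0, 0.001]
ft_force: [1.6, 1.4, 1.0]
grip_width: 0.0853
grasp_force: 0.0
```

Emit:
{"name": "drive_tool", "arguments": {
  "increments": [
    [[15, -36.7, -10], [0, 0, 0], 1],
    [[15, -36.7, -10], [0, 0, 0], 1],
    [[15, -36.7, -10], [0, 0, 0], 1],
    [[15, -36.7, -10], [0, 0, 0], 1],
    [[15, -36.7, -10], [0, 0, 0], 1],
    [[15, -36.7, -10], [0, 0, 0], 1],
    [[15, -36.7, -10], [0, 0, 0], 1],
    [[15, -36.7, -10], [0, 0, 0], 1]
  ]
}}

```text
clock: 3.8
eef_pos: [0.4767, -0.3909, 0.1506]
tool_rot: [0.321, 0.947, 0.0, 0.0]
ft_force: [0.7, 0.4, -0.2]
grip_width: 0.0855
grasp_force: 0.0
```

Emit:
{"name": "drive_tool", "arguments": {
  "increments": [
    [[0, 0, 0], [0, 0, 0], 1],
    [[0, 0, -30], [0, 0, 0], 1]
  ]
}}

```text
clock: 3.97
eef_pos: [0.4793, -0.3934, 0.1237]
tool_rot: [0.322, 0.947, -0.001, 0.004]
ft_force: [1.0, -0.3, 0.9]
grip_width: 0.0854
grasp_force: 0.0
```

Emit:
{"name": "drive_tool", "arguments": {
  "increments": [
    [[0, 0, -20], [0, 0, 0], 1],
    [[0, 0, -20], [0, 0, 0], 1],
    [[0, 0, -20], [0, 0, 0], 1],
    [[0, 0, 0], [0, 0, 0], 1],
    [[0, 0, 0], [0, 0, 0], 1]
  ]
}}

```text
clock: 4.38
eef_pos: [0.4754, -0.388, 0.0602]
tool_rot: [0.321, 0.947, 0.001, -0.002]
ft_force: [0.4, 0.0, 0.4]
grip_width: 0.0857
grasp_force: 0.0
```

```bash
python3 st.py
```

```text
4.3833 [ 0.4754 -0.388   0.0602] yang 52.55498868837628 zax [-0.0026  0.0022 -1.    ] j [-39.2202  33.376    3.5807  60.4004   0.0008  -1.7752] [0.4322 0.0037 0.3816] [-0.0189  0.0421  0.0828] 0.0857010899758789 0.0
```

Emit:
{"name": "drive_tool", "arguments": {
  "increments": [
    [[0, 0, -20], [0, 0, 0], 1],
    [[0, 0, -20], [0, 0, 0], 1],
    [[0, 0, -16], [0, 0, 0], 0.8],
    [[0, 0, 0], [0, 0, 0], 0.6],
    [[0, 0, 0], [0, 0, 0], 0.5],
    [[0, 0, 0], [0, 0, 0], 0.4],
    [[0, 0, 0], [0, 0, 0], 0.3],
    [[0, 0, 0], [0, 0, 0], 0.3]
  ]
}}

```text
clock: 5.05
eef_pos: [0.4778, -0.3904, 0.0079]
tool_rot: [0.321, 0.947, -0.001, 0.002]
ft_force: [-0.9, -0.1, 5.2]
grip_width: 0.0372
grasp_force: 59.8
```

Emit:
{"name": "drive_tool", "arguments": {
  "increments": [
    [[0, 0, 0], [0, 0, 0], 0.2],
    [[0, 0, 0], [0, 0, 0], 0.2],
    [[0, 0, 0], [0, 0, 0], 0.2]
  ]
}}

```text
clock: 5.3
eef_pos: [0.4779, -0.3904, 0.0078]
tool_rot: [0.321, 0.947, -0.001, 0.002]
ft_force: [-1.4, -0.1, 6.3]
grip_width: 0.0372
grasp_force: 59.9
```

Emit:
{"name": "drive_tool", "arguments": {
  "increments": [
    [[0, 0, 10], [0, 0, 0], 0.2],
    [[0, 0, 20], [0, 0, 0], 0.2],
    [[0, 0, 30], [0, 0, 0], 0.2],
    [[0, 0, 30], [0, 0, 0], 0.2],
    [[0, 0, 30], [0, 0, 0], 0.2],
    [[0, 0, 20], [0, 0, 0], 0.2],
    [[0, 0, 0], [0, 0, 0], 0.2],
    [[0, 0, 0], [0, 0, 0], 0.2]
  ]
}}

```text
clock: 5.97
eef_pos: [0.4772, -0.3895, 0.1477]
tool_rot: [0.321, 0.947, -0.001, 0.002]
ft_force: [0.4, -0.4, -0.4]
grip_width: 0.0377
grasp_force: 60.0
```

```bash
python3 st.py; cat > mb.py <<'E'
from h import *
s,t=camera("side"),camera("top");o=get_obs()
for c,n in((s,"s"),(t,"t")):
    for d in silhouettes("ball",c)[:1]: print(n,d["conf"],d["bbox"],d["region"].sum())
u=proj(s,o["eef_pos"]).astype(int);w=proj(t,o["eef_pos"]).astype(int);print(u,w)
save(s,"x1.png",(max(u[0]-40,0),max(u[1]-40,0),u[0]+40,u[1]+30),5)
E
python3 mb.py
```

```text
5.9667 [ 0.4772 -0.3895  0.1477] yang 52.55003782939603 zax [ 0.0033 -0.0023 -1.    ] j [-39.2269  29.2685  10.4859  70.9876   0.0138  -1.7769] [ 0.382  -0.3592 -0.4446] [0.016  0.0419 0.0452] 0.03768513271390761 60.0383734703064
s 0.51 [283.4, 323.2, 296.5, 339.8] 133
[288 335] [462 223]
```

View pics/x1.png

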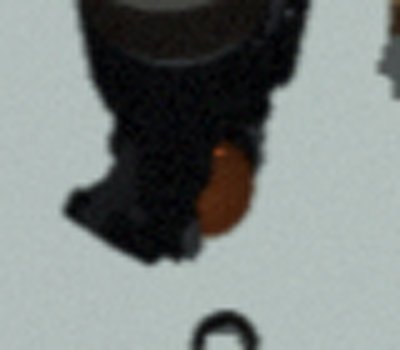

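Emit:
{"name": "drive_tool", "arguments": {
  "increments": [
    [[3, 20, 0], [0, 0, 0], 0.2],
    [[5, 39, 0], [0, 0, 0], 0.2],
    [[5, 39, 0], [0, 0, 0], 0.2],
    [[5, 39, 0], [0, 0, 0], 0.2],
    [[5, 39, 0], [0, 0, 0], 0.2],
    [[5, 39, 0], [0, 0, 0], 0.2],
    [[5, 39, 0], [0, 0, 0], 0.2],
    [[5, 39, 0], [0, 0, 0], 0.2]
  ]
}}

```text
clock: 6.83
eef_pos: [0.5132, -0.0939, 0.144]
tool_rot: [0.321, 0.947, -0.0, -0.001]
ft_force: [1.6, -0.3, -0.4]
grip_width: 0.0372
grasp_force: 60.1
```

Emit:
{"name": "drive_tool", "arguments": {
  "increments": [
    [[5, 39, 0], [0, 0, 0], 0.2],
    [[3, 30, 0], [0, 0, 0], 0.2],
    [[0, 13, 0], [0, 0, 0], 0.2],
    [[0, 0, 0], [0, 0, 0], 0.2],
    [[0, 0, -10], [0, 0, 0], 0.2],
    [[0, 0, -20], [0, 0, 0], 0.2],
    [[0, 0, -20], [0, 0, 0], 0.2],
    [[0, 0, 0], [0, 0, 0], 0.2]
  ]
}}

```text
clock: 7.5
eef_pos: [0.5185, -0.0157, 0.0906]
tool_rot: [0.322, 0.947, -0.002, -0.004]
ft_force: [-1.0, 0.4, -0.8]
grip_width: 0.0372
grasp_force: 60.1
```

```bash
python3 st.py
```

```text
7.5 [ 0.5185 -0.0157  0.0906] yang 52.394838270893594 zax [-0.0089 -0.0003 -1.    ] j [-1.7107 22.2609 -9.9325 58.3134 -0.0349 35.8957] [-0.9721  0.3821 -0.8028] [-0.0287  0.0401  0.0301] 0.037238331018900166 60.1389741897583
```

Emit:
{"name": "drive_tool", "arguments": {
  "increments": [
    [[0, 0, -15], [0, 0, 0], 0.2],
    [[0, 0, -15], [0, 0, 0], 0.2],
    [[0, 0, -12], [0, 0, 0], 0.2],
    [[0, 0, -8], [0, 0, 0], 0.2],
    [[0, 0, -4], [0, 0, 0], 0.2],
    [[0, 0, -2], [0, 0, 0], 0.2],
    [[0, 0, 0], [0, 0, 0], 0.2],
    [[0, 0, 0], [0, 0, 0], 0.2]
  ]
}}

```text
clock: 8.17
eef_pos: [0.5228, -0.0142, 0.0399]
tool_rot: [0.321, 0.947, 0.0, 0.001]
ft_force: [-0.2, -0.1, -0.3]
grip_width: 0.0374
grasp_force: 60.1
```

```bash
python3 st.py
```

```text
8.1667 [ 0.5228 -0.0142  0.0399] yang 52.52338651627622 zax [ 0.0011 -0.0001 -1.    ] j [ -1.553   25.6703 -13.4001  50.8684  -0.0047  35.9236] [-0.2459 -0.129  -0.3229] [0.0246 0.0396 0.0228] 0.0374166700740697 60.13912081718445
```

Emit:
{"name": "drive_tool", "arguments": {
  "increments": [
    [[0, 0, -4], [0, 0, 0], 0.2],
    [[0, 0, -3], [0, 0, 0], 0.2],
    [[0, 0, -2], [0, 0, 0], 0.2],
    [[0, 0, -1], [0, 0, 0], 0.2],
    [[0, 0, 0], [0, 0, 0], 0.2]
  ]
}}

```text
clock: 8.58
eef_pos: [0.522, -0.0138, 0.029]
tool_rot: [0.321, 0.947, -0.0, -0.0]
ft_force: [0.5, -0.1, -1.8]
grip_width: 0.0377
grasp_force: 60.1
```

Emit:
{"name": "drive_tool", "arguments": {
  "increments": [
    [[0, 0, -1], [0, 0, 0], 0.2],
    [[0, 0, -1], [0, 0, 0], 0.2],
    [[0, 0, -1], [0, 0, 0], 0.2],
    [[0, 0, 0], [0, 0, 0], 0.2]
  ]
}}

```text
clock: 8.92
eef_pos: [0.5222, -0.0139, 0.0261]
tool_rot: [0.321, 0.947, -0.0, -0.0]
ft_force: [0.6, -0.7, 0.2]
grip_width: 0.0371
grasp_force: 60.1
```

Emit:
{"name": "drive_tool", "arguments": {
  "increments": [
    [[0, 0, -1], [0, 0, 0], 0.2],
    [[0, 0, -1], [0, 0, 0], 0.2],
    [[0, 0, -1], [0, 0, 0], 0.2],
    [[0, 0, 0], [0, 0, 0], 0.2]
  ]
}}

```text
clock: 9.25
eef_pos: [0.5221, -0.0139, 0.023]
tool_rot: [0.321, 0.947, -0.0, -0.0]
ft_force: [0.1, -0.7, -0.9]
grip_width: 0.0373
grasp_force: 60.1
```

Emit:
{"name": "drive_tool", "arguments": {
  "increments": [
    [[0, 0, -1], [0, 0, 0], 0.2],
    [[0, 0, -1], [0, 0, 0], 0.2],
    [[0, 0, 0], [0, 0, 0], 0.2],
    [[0, 0, 0], [0, 0, 0], 0.2]
  ]
}}

```text
clock: 9.58
eef_pos: [0.5223, -0.0139, 0.0212]
tool_rot: [0.321, 0.947, -0.0, -0.0]
ft_force: [0.5, -0.3, -0.6]
grip_width: 0.0371
grasp_force: 60.1
```

Emit:
{"name": "drive_tool", "arguments": {
  "increments": [
    [[0, 0, -1], [0, 0, 0], 0.2],
    [[0, 0, 0], [0, 0, 0], 0.2],
    [[0, 0, 0], [0, 0, 0], 0.2]
  ]
}}

```text
clock: 9.83
eef_pos: [0.5223, -0.0139, 0.0203]
tool_rot: [0.321, 0.947, -0.0, -0.0]
ft_force: [-0.2, -0.2, -0.4]
grip_width: 0.0372
grasp_force: 60.1
```

Emit:
{"name": "drive_tool", "arguments": {
  "increments": [
    [[0, 0, -1], [0, 0, 0], 0.2],
    [[0, 0, 0], [0, 0, 0], 0.2],
    [[0, 0, 0], [0, 0, 0], 0.2]
  ]
}}

```text
clock: 10.08
eef_pos: [0.5223, -0.0139, 0.0192]
tool_rot: [0.321, 0.947, -0.0, -0.0]
ft_force: [-0.3, 0.0, -0.2]
grip_width: 0.0374
grasp_force: 60.1
```

Emit:
{"name": "drive_tool", "arguments": {
  "increments": [
    [[0, 0, -1], [0, 0, 0], 0.2],
    [[0, 0, 0], [0, 0, 0], 0.2],
    [[0, 0, 0], [0, 0, 0], 0.2]
  ]
}}

```text
clock: 10.33
eef_pos: [0.5225, -0.0139, 0.0186]
tool_rot: [0.321, 0.947, 0.0, 0.0]
ft_force: [-0.2, 0.0, 2.0]
grip_width: 0.0377
grasp_force: 60.4
```

Emit:
{"name": "drive_tool", "arguments": {
  "increments": [
    [[0, 0, 0], [0, 0, 0], 0.46],
    [[0, 0, 0], [0, 0, 0], 0.5],
    [[0, 0, 0], [0, 0, 0], 0.55],
    [[0, 0, 0], [0, 0, 0], 0.6],
    [[0, 0, 0], [0, 0, 0], 0.65],
    [[0, 0, 0], [0, 0, 0], 0.65]
  ]
}}

```text
clock: 10.83
eef_pos: [0.5224, -0.0138, 0.0183]
tool_rot: [0.321, 0.947, 0.0, 0.0]
ft_force: [0.4, 0.4, 0.8]
grip_width: 0.0556
grasp_force: 0.2
```

Emit:
{"name": "drive_tool", "arguments": {
  "increments": [
    [[0, 0, 5], [0, 0, 0], 0.65],
    [[0, 0, 10], [0, 0, 0], 0.65],
    [[0, 0, 20], [0, 0, 0], 0.65],
    [[0, 0, 30], [0, 0, 0], 0.65],
    [[0, 0, 30], [0, 0, 0], 0.65],
    [[0, 0, 30], [0, 0, 0], 0.65],
    [[4, -30, 10], [0, 0, 2], 0.65],
    [[8, -38, 0], [0, 0, 2], 0.65]
  ]
}}

```text
clock: 11.5
eef_pos: [0.5367, -0.0808, 0.1588]
tool_rot: [0.284, 0.959, 0.001, 0.004]
ft_force: [1.0, 0.1, -0.7]
grip_width: 0.0554
grasp_force: 0.0
```

```bash
python3 st.py
```

```text
11.5 [ 0.5367 -0.0808  0.1588] yang 56.94719378165023 zax [ 0.0084 -0.0006 -1.    ] j [-8.5803 20.5699 -1.3809 67.5693  0.0383 24.4735] [ 1.0051  0.0591 -0.673 ] [ 0.0157 -0.065   0.0231] 0.05539755723699182 0.0
```

Emit:
{"name": "drive_tool", "arguments": {
  "increments": [
    [[15, -35, -5], [0, 0, 3], 0.65],
    [[15, -36, -10], [0, 0, 3], 0.65],
    [[15, -36, -10], [0, 0, 3], 0.65],
    [[12, -28, -8], [0, 0, 3], 0.65],
    [[5, -10, 0], [0, 0, 0.3], 0.65],
    [[0, 0, 0], [0, 0, 0], 0.65],
    [[0, 0, 0], [0, 0, 0], 0.65]
  ]
}}

```text
clock: 12.08
eef_pos: [0.5961, -0.2274, 0.1206]
tool_rot: [0.184, 0.983, 0.0, -0.0]
ft_force: [-0.1, 0.4, 0.1]
grip_width: 0.0554
grasp_force: 0.0
```

```bash
python3 st.py; python3 - <<'E'
from h import *
s,t=camera("side"),camera("top")
for c in(s,t):
    h=cv2.cvtColor(c["image"],cv2.COLOR_RGB2HSV).astype(int);m=((h[...,0]<18)&(h[...,1]>110)&(h[...,2]>50))
    r=(285,200,326,250) if c is s else (315,198,355,238)
    ys,xs=np.nonzero(m[r[1]:r[3],r[0]:r[2]]);print(len(xs))
    if len(xs): print(xs.mean()+r[0],ys.mean()+r[1],onz(c,xs.mean()+r[0],ys.mean()+r[1],.034))
a=[cv2.resize(cv2.cvtColor(c["image"],cv2.COLOR_RGB2BGR)[y:y+110,x:x+90],None,fx=4,fy=4) for c,x,y in((s,270,200),(t,325,165))]
cv2.imwrite("pics/x2.png",np.hstack(a))
E
```

```text
12.0833 [ 0.5961 -0.2274  0.1206] yang 68.7570399685946 zax [-0.0001  0.0004 -1.    ] j [-20.89    32.9797  12.5685  69.6047   0.0186   0.3529] [-0.0806  0.4488  0.1364] [ 0.0295 -0.0131 -0.0104] 0.0554058501042041 0.0
193
300.77720207253884 226.31606217616581 [ 0.51638517 -0.01109476  0.034     ]
91
334.85714285714283 217.69230769230768 [ 0.52234909 -0.01160854  0.034     ]
```

View pics/x2.png

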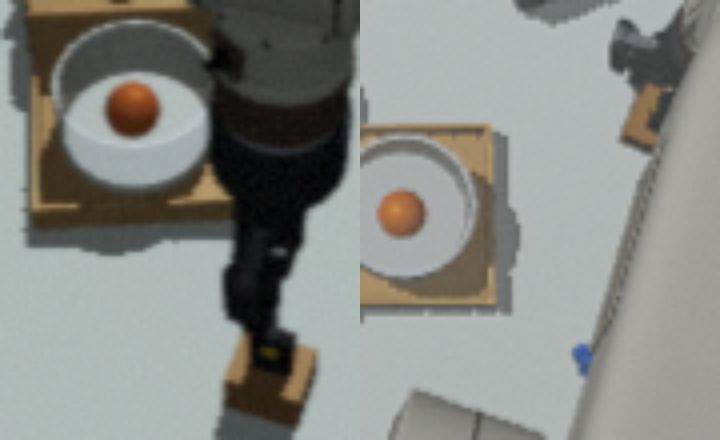

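Emit:
{"name": "drive_tool", "arguments": {
  "increments": [
    [[1, 0, -20], [0, 0, 0], 0.65],
    [[0, 0, -25], [0, 0, 0], 0.65],
    [[0, 0, -20], [0, 0, 0], 0.65],
    [[0, 0, -16.5], [0, 0, 0], 0.65],
    [[0, 0, 0], [0, 0, 0], 0.5],
    [[0, 0, 0], [0, 0, 0], 0.35],
    [[0, 0, 0], [0, 0, 0], 0.2],
    [[0, 0, 0], [0, 0, 0], 0.1]
  ]
}}

```text
clock: 12.85
eef_pos: [0.5988, -0.2269, 0.0412]
tool_rot: [0.183, 0.983, -0.0, 0.002]
ft_force: [-0.1, -0.4, -0.0]
grip_width: 0.0112
grasp_force: 59.3
```

Emit:
{"name": "drive_tool", "arguments": {
  "increments": [
    [[0, 0, 0], [0, 0, 0], 0],
    [[0, 0, 0], [0, 0, 0], 0],
    [[0, 0, 0], [0, 0, 0], 0],
    [[0, 0, 0], [0, 0, 0], 0]
  ]
}}

```text
clock: 13.18
eef_pos: [0.5988, -0.2271, 0.0411]
tool_rot: [0.183, 0.983, 0.0, 0.002]
ft_force: [-0.5, 1.5, 6.9]
grip_width: 0.011
grasp_force: 60.2
```

```bash
python3 st.py
```

```text
13.1833 [ 0.5988 -0.2271  0.0411] yang 68.85628421627129 zax [ 0.0038 -0.0006 -1.    ] j [-20.7917  36.8954   6.8165  59.7078   0.0468   0.3522] [-0.4623  1.5097  6.9292] [0.3018 0.0659 0.0358] 0.010986887601378618 60.20024120807648
```

Emit:
{"name": "drive_tool", "arguments": {
  "increments": [
    [[0, 0, 5], [0, 0, 0], 0],
    [[0, 0, 10], [0, 0, 0], 0],
    [[0, 0, 20], [0, 0, 0], 0],
    [[0, 0, 25], [0, 0, 0], 0],
    [[0, 0, 30], [0, 0, 0], 0],
    [[0, 0, 30], [0, 0, 0], 0],
    [[-4, 20, 3], [0, 0, 2], 0],
    [[-8, 36, 0], [0, 0, 2], 0]
  ]
}}

```text
clock: 13.85
eef_pos: [0.5879, -0.1744, 0.1658]
tool_rot: [0.151, 0.989, -0.001, 0.004]
ft_force: [0.8, 1.3, -1.0]
grip_width: 0.0111
grasp_force: 59.4
```

Emit:
{"name": "drive_tool", "arguments": {
  "increments": [
    [[-8, 36, 0], [0, 0, 2], 0],
    [[-8, 36, 0], [0, 0, 2], 0],
    [[-8, 36, 0], [0, 0, 2], 0],
    [[-8, 36, 0], [0, 0, 2], 0],
    [[-8, 36, 0], [0, 0, 2], 0],
    [[-8, 36, 0], [0, 0, 2], 0],
    [[-8, 36, 0], [0, 0, 2], 0],
    [[-6, 20, 0], [0, 0, 2], 0]
  ]
}}

```text
clock: 14.52
eef_pos: [0.5224, 0.1043, 0.1627]
tool_rot: [0.008, 1.0, 0.001, 0.0]
ft_force: [0.4, -0.3, -0.3]
grip_width: 0.0107
grasp_force: 59.4
```

Emit:
{"name": "drive_tool", "arguments": {
  "increments": [
    [[0, 0, 0], [0, 0, 0], 0],
    [[0, 0, 0], [0, 0, 0], 0],
    [[0, 0, 0], [0, 0, 0], 0]
  ]
}}

```text
clock: 14.77
eef_pos: [0.5235, 0.1007, 0.1623]
tool_rot: [0.01, 1.0, -0.0, 0.0]
ft_force: [0.3, 0.8, -1.4]
grip_width: 0.0108
grasp_force: 59.4
```

```bash
python3 st.py;  python3 - <<'E'
from h import *
s,t=camera("side"),camera("top");o=get_obs()
u=proj(s,o["eef_pos"]);print("tcp px",u,"plug px",proj(s,[.5254,.1012,.092]))
x,y=int(u[0])-35,int(u[1])-30;print(x,y)
save(s,"x3.png",(x,y,x+75,y+60),8);np.save("s3.npy",s["image"])
E
```

```text
14.7667 [0.5235 0.1007 0.1623] yang 88.82279742991383 zax [ 0.0006 -0.0005 -1.    ] j [10.9044 19.7262 -2.063  68.1803 -0.0353 12.0815] [ 0.3441  0.7971 -1.4137] [-0.0182 -0.0285 -0.0168] 0.010820838714015357 59.425511956214905
tcp px [299.6880968  166.51423931] plug px [301.15131554 183.65315699]
264 136
```

View pics/x3.png

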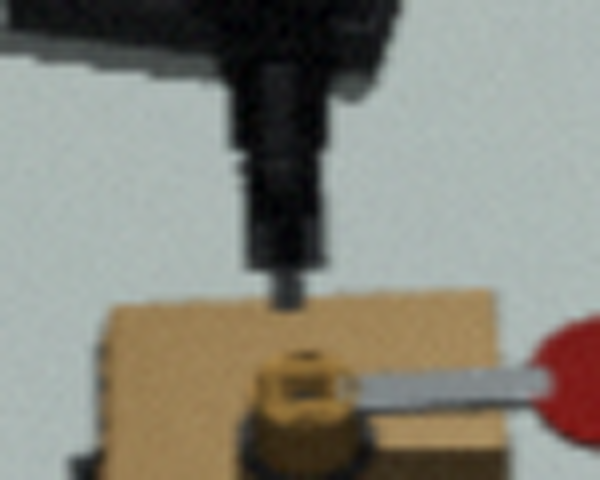

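```bash
python3 - <<'E'
from h import *
np.set_printoptions(precision=2,suppress=True,linewidth=200)
s=camera("side");o=get_obs();im=s["image"].astype(float);g=im.sum(2)/3
print("eef",o["eef_pos"])
for r in range(164,177): print(r,g[r,290:310].astype(int))
h=cv2.cvtColor(s["image"],cv2.COLOR_RGB2HSV).astype(int)
for r in range(178,192): print(r,h[r,292:312,1],h[r,292:312,2])
for z in(.131,.14,.15,.155): print(z,proj(s,[.5235,.0947,z]),proj(s,[.5235,.1007,z]))
for x in(.5254,.5274): print(proj(s,[x,.1012,.092]),proj(s,[x,.0812,.092]),proj(s,[x,.1212,.092]))
E
```

```text
eef [0.52 0.1  0.16]
164 [179 180 176 173 120  50  31  21  13  14  12  13  33  46 104 158 178 178 178 179]
165 [180 177 179 173 121  48  29  26   8  11   7  12  34  46 101 156 178 178 176 180]
166 [176 177 178 173 119  45  37  29  13   9   8  10  36  41  81 146 176 177 179 178]
167 [178 179 179 172 122  50  40  32  11   2   6  17  35  40  70 144 176 178 178 176]
168 [180 176 181 175 127  62  40  29  16   8  11  11  35  40  74 148 175 180 179 181]
169 [181 178 178 174 138  74  56  41  31  22  22  30  51  63 110 158 176 175 178 178]
170 [176 178 175 175 169 144 127 109  80  46  45  73 135 165 170 176 179 176 176 179]
171 [177 178 177 176 176 175 173 137  81  48  50  82 146 173 177 175 173 174 178 177]
172 [175 177 172 172 175 172 167 140  84  50  47  75 139 170 174 163 156 154 156 156]
173 [147 148 149 150 143 142 139 108  70  49  48  65 110 131 133 131 129 127 130 131]
174 [126 124 125 125 125 122 122  99  72  55  57  69 106 121 123 121 123 123 125 123]
175 [121 119 119 120 119 122 124 119 105  98  96 107 120 122 121 123 125 125 125 125]
176 [122 121 123 121 122 122 122 123 122 119 11
[... 1936 characters left out ...]
162 152 151 151 148 119  43  76  98] [153 116  70  52  47  57  63  69  74  76  74  71  69  64  59  55  47  53  91 141]
190 [111  92  34  42 141 144 164 161 170 156 150 148 141 149 145 163 139  25  48  94] [152 117  68  49  49  55  53  54  54  59  61  57  58  58  58  50  44  52  79 133]
191 [111  97  26  30 116 134 165 153 164 150 140 141 149 156 159 147 116  45  67 107] [154 110  59  42  46  57  51  55  53  56  60  58  58  54  53  52  44  34  57 124]
0.131 [300.12 175.74] [300.02 174.26]
0.14 [300.01 173.47] [299.9  171.99]
0.15 [299.87 170.92] [299.77 169.44]
0.155 [299.81 169.63] [299.7  168.15]
[301.15 183.65] [301.52 188.6 ] [300.79 178.81]
[301.84 183.61] [302.21 188.56] [301.47 178.77]
```

Emit:
{"name": "drive_tool", "arguments": {
  "increments": [
    [[5, 0, 0], [0, 0, 0], 0],
    [[0, 0, -12], [0, 0, 0], 0],
    [[0, 0, -12], [0, 0, 0], 0],
    [[0, 0, -9], [0, 0, 0], 0],
    [[0, 0, 0], [0, 0, 0], 0],
    [[0, 0, 0], [0, 0, 0], 0]
  ]
}}

```text
clock: 15.42
eef_pos: [0.5281, 0.1005, 0.1282]
tool_rot: [0.01, 1.0, -0.0, -0.001]
ft_force: [0.2, -0.1, 0.8]
grip_width: 0.011
grasp_force: 59.4
```

```bash
python3 st.py;  python3 - <<'E'
from h import *
s=camera("side");g=s["image"].astype(int).sum(2)//3
for r in range(174,192): print(r,g[r,290:314])
save(s,"x4.png",(270,150,340,205),8)
E
```

```text
15.4167 [0.5281 0.1005 0.1282] yang 88.79823196711605 zax [-0.0016 -0.0003 -1.    ] j [10.7807 21.8312 -4.3493 63.9144 -0.0003 11.9825] [ 0.1955 -0.0803  0.787 ] [-0.0193 -0.0235  0.0058] 0.011040881397528764 59.42380249500275
174 [125 126 129 125 124 120  87  44  37  30  13   5   8  11  33  41  71 110
 124 125 122 127 129 127]
175 [120 123 123 122 124 117  93  47  39  29   9   8   9  14  32  40  72 109
 125 126 125 126 127 126]
176 [123 123 120 126 122 118  88  44  35  27  16   8  10  17  35  43  71 109
 124 127 125 129 128 127]
177 [123 119 121 123 122 120  96  52  42  33  16  15  13  24  40  48  77 109
 125 124 128 124 128 129]
178 [123 122 123 120 123 125 118  93  72  58  44  38  41  57  74  88 110 121
 126 126 128 126 126 127]
179 [120 123 122 122 121 121 125 118 116  95  59  46  47  69 102 122 123 127
 126 127 127 127 126 128]
180 [123 122 125 123 123 125 123 123 125 101  63  45  48  57  89 112 125 124
 129 128 127 130 127 131]
181 [123 125 123 123 122 119 112 118 114  91  59  48  47  60  89 109 119 121
 126 125 129 127 128 131]
182 [123 124 124 126 123 116 101 104  97  77  56 
[... 280 characters left out ...]
 113 104  80  82  88  78  56  49  49  50  64  86 112 110
 114 127 132 134 131 131]
186 [127 125 123 122 121  94  73  87  73  51  43  41  54  80 100 105 104 103
 107 124 135 128 129 128]
187 [124 124 126 121 101  68  41  50  46  41  39  44  64  64  78  94  98  76
  57  64  71  82  80  80]
188 [123 123 121 113  80  52  38  37  47  41  38  38  45  49  62  74  65  47
  42  51  98 119 120 123]
189 [127 126 122 100  67  43  37  41  37  44  39  46  41  45  47  43  44  40
  36  53  86 117 128 128]
190 [123 125 123  95  62  47  41  40  36  39  44  40  42  42  39  38  39  35
  37  45  68 107 129 132]
191 [125 123 123  94  53  40  36  39  36  40  40  42  41  42  40  37  36  40
  28  28  48  99 123 128]
```

View pics/x4.png

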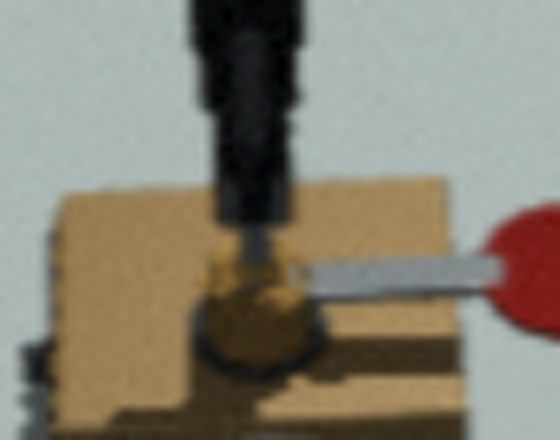

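Emit:
{"name": "drive_tool", "arguments": {
  "increments": [
    [[0, 0, -3], [0, 0, 0], 0],
    [[0, 0, -3], [0, 0, 0], 0],
    [[0, 0, -2], [0, 0, 0], 0],
    [[0, 0, -2], [0, 0, 0], 0],
    [[0, 0, -2], [0, 0, 0], 0],
    [[0, 0, 0], [0, 0, 0], 0]
  ]
}}

```text
clock: 15.97
eef_pos: [0.528, 0.101, 0.1164]
tool_rot: [0.01, 1.0, -0.0, -0.0]
ft_force: [-0.2, 0.5, -0.6]
grip_width: 0.0111
grasp_force: 59.4
```

Emit:
{"name": "drive_tool", "arguments": {
  "increments": [
    [[0, 0, -2], [0, 0, 0], 0],
    [[0, 0, -2], [0, 0, 0], 0],
    [[0, 0, 0], [0, 0, 0], 0]
  ]
}}

```text
clock: 16.22
eef_pos: [0.5283, 0.1001, 0.1128]
tool_rot: [0.01, 1.0, -0.001, 0.0]
ft_force: [0.1, -3.2, 0.1]
grip_width: 0.0111
grasp_force: 59.5
```

```bash
python3 st.py
```

```text
16.2167 [0.5283 0.1001 0.1128] yang 88.8179752749318 zax [ 0.0002 -0.0021 -1.    ] j [10.8012 22.5797 -5.7212 61.7093 -0.1231 11.9833] [ 0.1124 -3.2134  0.0744] [-0.8672 -0.0362 -0.0003] 0.011059937155190056 59.47074830532074
```

Emit:
{"name": "drive_tool", "arguments": {
  "increments": [
    [[0, -0.8, 0], [0, 0, 0], 0],
    [[0, 0, -1], [0, 0, 0], 0],
    [[0, 0, -1], [0, 0, 0], 0],
    [[0, 0, 0], [0, 0, 0], 0]
  ]
}}

```text
clock: 16.55
eef_pos: [0.5284, 0.0997, 0.1105]
tool_rot: [0.01, 1.0, -0.001, 0.0]
ft_force: [0.5, -3.8, -0.2]
grip_width: 0.0113
grasp_force: 59.3
```

Emit:
{"name": "drive_tool", "arguments": {
  "increments": [
    [[0, 0, -2], [0, 0, 2], 0],
    [[0, 0, -2], [0, 0, -4], 0],
    [[0, 0, -1], [0, 0, 4], 0],
    [[0, 0, 0], [0, 0, -2], 0],
    [[0, 0, 0], [0, 0, 0], 0]
  ]
}}

```text
clock: 16.97
eef_pos: [0.5285, 0.1001, 0.1059]
tool_rot: [0.01, 1.0, -0.0, 0.0]
ft_force: [0.2, -3.3, 2.3]
grip_width: 0.0111
grasp_force: 59.9
```

```bash
python3 st.py
```

```text
16.9667 [0.5285 0.1001 0.1059] yang 88.79759882249998 zax [ 0.0004 -0.0003 -1.    ] j [10.7359 22.9427 -6.2879 60.7479 -0.0204 11.9383] [ 0.2379 -3.2521  2.2769] [-0.8419  0.0014 -0.0226] 0.011067499224684828 59.865185022354126
```

Emit:
{"name": "drive_tool", "arguments": {
  "increments": [
    [[0, -0.6, -2], [0, 0, 3], 0],
    [[0, 0, -1], [0, 0, -6], 0],
    [[0, 0, -1], [0, 0, 6], 0],
    [[0, 0, -1], [0, 0, -6], 0],
    [[0, 0, 0], [0, 0, 3], 0],
    [[0, 0, 0], [0, 0, 0], 0]
  ]
}}

```text
clock: 17.47
eef_pos: [0.5284, 0.1006, 0.1009]
tool_rot: [0.009, 1.0, 0.001, 0.0]
ft_force: [0.8, -0.2, 2.2]
grip_width: 0.0112
grasp_force: 59.7
```

Emit:
{"name": "drive_tool", "arguments": {
  "increments": [
    [[0, 0, -2], [0, 0, 3], 0],
    [[0, 0, -1], [0, 0, -6], 0],
    [[0, 0, -1], [0, 0, 6], 0],
    [[0, 0, -1], [0, 0, -6], 0],
    [[0, 0, 0], [0, 0, 3], 0],
    [[0, 0, 0], [0, 0, 0], 0]
  ]
}}

```text
clock: 17.97
eef_pos: [0.5287, 0.1006, 0.0987]
tool_rot: [0.009, 1.0, 0.001, 0.001]
ft_force: [-5.0, -2.4, 17.9]
grip_width: 0.0112
grasp_force: 62.3
```

```bash
python3 st.py
```

```text
17.9667 [0.5287 0.1006 0.0987] yang 88.93882783408527 zax [ 0.0023  0.0022 -1.    ] j [10.7165 23.2754 -6.9679 59.6032  0.1018 11.778 ] [-4.9706 -2.414  17.9013] [-0.2633  1.2967  0.0528] 0.011168795035890007 62.28054642677307
```

Emit:
{"name": "drive_tool", "arguments": {
  "increments": [
    [[0, 0, -1], [0, 0, 4], 0],
    [[0, 0, 0], [0, 0, -7], 0],
    [[0, 0, 0], [0, 0, 6], 0],
    [[0, 0, 0], [0, 0, -3], 0],
    [[0, 0, 0], [0, 0, 0], 0],
    [[0, 0, 1], [0, 0, 0], 0]
  ]
}}

```text
clock: 18.47
eef_pos: [0.5287, 0.1006, 0.0988]
tool_rot: [0.01, 1.0, 0.001, 0.001]
ft_force: [-3.6, -1.6, 10.7]
grip_width: 0.0108
grasp_force: 61.4
```

```bash
python3 st.py;  python3 - <<'E'
from h import *
s=camera("side");save(s,"x5.png",(270,150,340,205),8)
print(proj(s,[.527,.094,.092]),proj(s,[.527,.094,.096]))
E
```

```text
18.4667 [0.5287 0.1006 0.0988] yang 88.8509791817366 zax [ 0.0026  0.0023 -1.    ] j [10.7189 23.2593 -6.9808 59.5916  0.1012 11.8682] [-3.6126 -1.5712 10.7364] [-0.1978  0.9097 -0.0161] 0.0108200741719505 61.35077476501465
[301.83209967 185.38932919] [301.78537099 184.42932487]
```

View pics/x5.png

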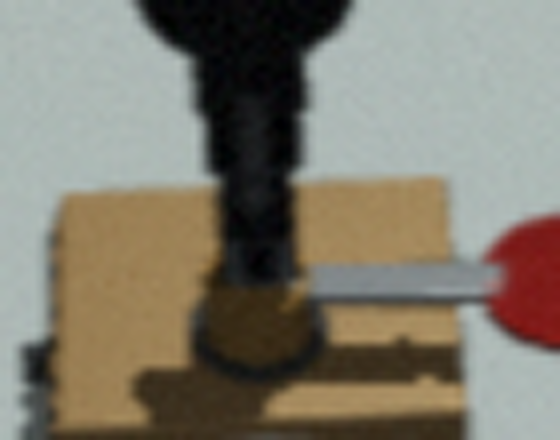

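Emit:
{"name": "drive_tool", "arguments": {
  "increments": [
    [[-0.5, 0, 0.3], [0, 0, -3], 0],
    [[0, -0.1, 0], [0, 0, -5], 0],
    [[0, -0.1, 0], [0, 0, -5], 0],
    [[0, -0.1, 0], [0, 0, -5], 0],
    [[0, -0.1, 0], [0, 0, -5], 0],
    [[-0.1, -0.1, 0], [0, 0, -5], 0],
    [[-0.1, -0.1, 0], [0, 0, -5], 0],
    [[-0.1, -0.1, 0], [0, 0, -5], 0]
  ]
}}

```text
clock: 19.18
eef_pos: [0.5286, 0.0997, 0.0988]
tool_rot: [0.337, 0.941, 0.001, 0.001]
ft_force: [-4.1, -1.2, 14.3]
grip_width: 0.011
grasp_force: 61.7
```

```bash
python3 st.py
```

```text
19.1833 [0.5286 0.0997 0.0988] yang 50.607765684733074 zax [ 0.0035  0.0018 -1.    ] j [10.6475 23.1997 -7.0809 59.503   0.0627 50.04  ] [-4.1457 -1.1592 14.2741] [-0.3569  0.7777  0.1298] 0.011043627943706048 61.6516900062561
```

Emit:
{"name": "drive_tool", "arguments": {
  "increments": [
    [[-0.2, -0.1, 0], [0, 0, -5], 0],
    [[-0.2, -0.1, 0], [0, 0, -5], 0],
    [[-0.2, -0.1, 0], [0, 0, -5], 0],
    [[-0.2, -0.1, 0], [0, 0, -5], 0],
    [[-0.2, 0, 0], [0, 0, -5], 0],
    [[-0.2, 0, 0], [0, 0, -5], 0],
    [[-0.2, 0, 0], [0, 0, -5], 0],
    [[-0.1, 0, 0], [0, 0, -5], 0]
  ]
}}

```text
clock: 19.85
eef_pos: [0.5279, 0.0993, 0.0988]
tool_rot: [0.639, 0.769, 0.002, 0.001]
ft_force: [-1.6, -2.1, 13.1]
grip_width: 0.011
grasp_force: 61.4
```

Emit:
{"name": "drive_tool", "arguments": {
  "increments": [
    [[-0.1, 0, 0], [0, 0, -5], 0],
    [[-0.1, 0, 0], [0, 0, -5], 0],
    [[-0.1, 0, 0], [0, 0, -5], 0],
    [[-0.1, 0, 0], [0, 0, -4], 0],
    [[0, 0, 0], [0, 0, 0], 0],
    [[0, 0, 0], [0, 0, 0], 0],
    [[0, 0, 0], [0, 0, 0], 0],
    [[0, 0, 0], [0, 0, 0], 0]
  ]
}}

```text
clock: 20.52
eef_pos: [0.5274, 0.0993, 0.0988]
tool_rot: [0.756, 0.655, 0.002, 0.001]
ft_force: [-2.1, -1.7, 13.4]
grip_width: 0.0111
grasp_force: 61.4
```

```bash
python3 st.py;  python3 - <<'E'
from h import *
from fit import red
s=camera("side");t=camera("top");save(s,"x6.png",(262,150,342,260),5)
for c,r in((s,(280,180,330,250)),(t,(310,190,360,245))):
    ys,xs=np.nonzero(red(c)[r[1]:r[3],r[0]:r[2]]);print(len(xs))
    if len(xs): print((xs.min()+xs.max())/2+r[0],(ys.min()+ys.max())/2+r[1],onz(c,(xs.min()+xs.max())/2+r[0],(ys.min()+ys.max())/2+r[1],.087))
E
```

```text
20.5167 [0.5274 0.0993 0.0988] yang -8.149394277532828 zax [ 0.0049  0.0016 -1.    ] j [ 10.6393  23.0193  -7.3569  59.33     0.0381 108.7884] [-2.097  -1.7377 13.3606] [-0.4461  0.3805  0.0739] 0.011084372542323324 61.446897983551025
252
305.0 215.5 [ 0.52958521 -0.01673997  0.087     ]
208
336.5 213.0 [ 0.52916987 -0.01516624  0.087     ]
```

View pics/x6.png

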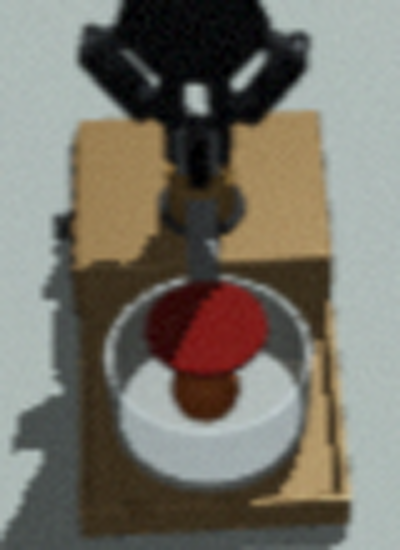

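```bash
python3 -c "
from workcell import job_done
print(job_done())"
```

```text
the job is handed in; nothing more can be done
None
```

The job is handed in: the ball was let go on the jar floor, and the key is home, still gripped and held at about 1.53 rad by camera estimate, with the red disc over the jar; the hand-in gave no verdict.

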